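# Dock the telescope's dust cap

### The job

Take the orange dust cap off the small desk telescope without changing where the telescope points, and lay it, rib up, in the round sprung cap dock. Press it down gently but firmly until it snaps past the four ball catches and stays flat, fully home on the dock's floor, then let go; leave everything else on the desk where it is.

Things in the scene. Friction and masses are not known exactly. Their poses are not given: they have to be found in the camera images.
- cap: Loose orange dust cap, about 45 g: an upside-down cup, outside diameter 56 (52 at the rim: the lowest 5 taper), 15 tall without its rib, face 4 thick. It slips 11 deep over the telescope's mouth with play; nothing latches it there. Origin: centre of the open rim; z out through the face (face at z=15). On the telescope its z follows the tube's axis.
- cap_rib (a point): Centre of the top of the grip rib on the cap's face, 37 from the rim along the cap's z; axes as the cap's. The rib is 34 long (x), 12 wide (y), 22 high, with a black rubber band, and stands on the middle of the face.
- scope_mouth (a point): Centre of the telescope's open end, under the cap; z is the tube's axis out of the mouth. White tube 49 in diameter, black collar at the mouth 43 in diameter, 40 long. The tube leans 14 to 35 degrees from vertical, towards the stand's -x, so roughly towards the robot. Friction alone (about 1.6 Nm) holds it in its hinge, 120 below the mouth: a hard push or pull sideways swings it.
- scope: Black fork stand of the telescope, fixed to the desk; disc foot 124 in diameter, 12 high, origin under its centre. The tube's hinge lies along its y, 135 above the desk, between two uprights (92 wide over the knobs).
- dock: Cap dock. Fixed black plinth 112 in diameter, 12 high, origin under its centre, z up. Over it floats a light wooden disc 104 in diameter on a soft upright spring: at rest its underside is 38, its floor (grey felt) 48 above the desk. Pressed, the whole disc sinks, 3 N to start it and 0.25 N more per mm, up to 22 where it meets a hard stop; let go, it comes back up.
- dock_seat (a point): Centre of the disc's felt floor, moving with the disc, 48 above the desk at rest; axes as the dock's. Guides 8 high, inner radius 30, ring it. Four brass posts (inner radius 37, 28 high) stand at 45, 135, 225, 315 degrees from x, each with a ball catch. Home, the cap's rim lies on this floor, the catches over its face; any turn about z will do.
- catch_ball (a point): Centre of one of the four steel balls, 12 in diameter, 20 above the felt at radius 32, sprung inwards (yield 4). A cap laid on them stays about 20 too high. Pushed down, disc and cap first sink together some 20; only at about 7 to 10 N, near the stop, does the cap snap down past the balls, felt as a sudden drop. Pushed merely to its final height, it springs back up.
- glasses_case: Navy glasses case, 150 (x) by 58 by 43, origin under its centre. Bystander.
- paperweight: Green glass dome, 64 in diameter, 34 high, origin under its centre. Bystander.
- stapler: Red and black stapler, 140 (x) by 36 by 58, origin under its centre. Bystander.
- mug: Blue mug, 80 in diameter, 92 high, handle at its +y, origin under its centre. Bystander.
- magnifier: Hand lens lying flat: brass ring 84 in diameter centred 55 along +x, wooden handle to 100 along -x, 13 high. Bystander.
Not all that is in view belongs to the job. What is meant by the cap is not blue, and is the smaller of those in its own colour.

How it is judged:
By the outcome, as a careful person would: the job done as asked, in the order asked, and still so for the second after the job is handed in, with the robot touching nothing.
It also fails if it takes over 48 s, if anything falls off the work surface, if the arm or the gripper's body presses on something with over 40 N, if the wrist force passes 120 N, or if a joint passes its speed limit or range.

### The arm

A 7-joint arm with a two-finger parallel gripper is mounted at the origin on the work surface. World frame = base frame: x ahead of the robot, y to its left, z up, the work surface at z = 0. Lengths are in m, angles in rad, forces in N, time in s.
With the tool pointing down it reaches from about 0.425 to 0.875 m from the base axis. Payload 8.4 kg.
Tool frame: the origin (TCP) lies on the centre line of the jaws, within the pads' length; the fingertips stand 25 mm ahead of it and the grasp point (between the pads) lies 6 mm ahead of it (robot.tcp_to_tips is the distance from the TCP to the fingertips, in m); z points along the fingers, y is the line along which they close (so a half turn about z gives the same grasp; the last joint's range is limited). The gripper opens to 85 mm and grips with 20 to 120 N. Pads are 22 mm wide; open, the fingers measure 114 mm over their backs; the gripper's body (76 mm by 85 mm) begins 54 mm behind the grasp point. The pads swing forward as they close: fully open they stand 13 mm farther back than shut.
Start: joints at [1.134, 0.333, 0.04, 1.465, -0.013, 1.343, -0.059], TCP at [0.215, -0.613, 0.256] pointing down, gripper open.
Joint ranges: [-2.58, 2.58], [-0.38, 2.09], [-1.3, 1.39], [0.25, 2.4], [-1.5, 4.64], [0.08, 2.09], [-2.65, 2.65]. Speed limits (rad/s): [2.22, 2.22, 2.79, 2.79, 3.14, 3.14, 3.14].

### API

Orientations are given as a unit quaternion [w, x, y, z].
In Python, from plant import robot gives the robot as it stands.
- The arm moves only by the tool servo_tool, never from a script. Its argument "moves" is a list of rows, each a list of 7 numbers: the shift along the tool's x, y, z in m, then the turn, a rotation vector about the tool's x, y, z in degrees, then the closure, from 0 (fully open) to 1 (shut). A call has 1 to 20 rows; each row is the pose to reach, as a shift and turn from the pose commanded when the call began, along the tool's axes at that moment; what a row does not reach only later rows make up. A row lasts 1/12 s, in which the tool goes at most 41.7 mm and 7.16 degrees, less where a joint would pass 70% of its speed; a pose out of reach is approached as far as the arm can. A call with a gripper value outside its range is refused whole. The fingers move at their own pace and stop on an object; the grip force is fixed at half the most. Time passes only in rows, so rows that repeat a pose let the fingers close. It gives the time, the measured TCP pose, the force, the opening and the grip force at its end, in the units of the state.
- robot.state(): the state, without advancing time (a new reading comes with each control period).
- robot.camera(name): name is "side" or "top" or "wrist"; returns a dict with "img" (384x512x3 uint8, blue, green, red), "fovy" (degrees; the focal length in pixels is half the picture's height over the tangent of half this angle, whatever the lens; pixels are square), "cx", "cy" (the principal point, pixels), "k1" (the pictures are not rectified: a ray, as slopes to the right and down, at radius r is drawn at 1 + k1 r^2 times it, then the intrinsics apply), "R" (3x3) and "t" (3): a world point X has camera coordinates R X + t. Camera axes: x right, y down, z forward; pixel columns grow to the right and rows downward; lengths in m; the calibration is good to about 2 mm. A picture is of the moment at which its call begins. There is no depth.
- robot.close_job(): hands the job in; it is judged then, once.
The state is a dict: "t": time; "qpos": joint angles; "dq": joint speeds; "tau": joint torques, N m; "tool_pos": TCP position; "eef_rot": TCP orientation; "contact_force": force on the tool from outside, world axes, zero at the start; "wrist_torque": the same for the moment, N m; "grip_width": finger opening in m; "grip_force": force on a finger pad.
Only numpy, scipy, OpenCV 4.12 (cv2) and the standard library are available. Lean on these libraries where they do the work, as an engineer would, in place of code of your own. Each camera call takes 0.05 s, during which the arm holds its last target. There are 200 camera calls.

## Working session

There is one attempt and no reset: what is moved stays moved. The work goes in short steps, Python scripts to look and compute and a tool call to move; the robot and the scene stay as the last step left them, time stands still between calls to the robot, and variables do not carry over. Pictures are saved under pics/ and viewed, at most 10 in all, crops included, and the job is handed in when it is done.

Besides the shell and the picture viewer there is one more tool, called after "Emit:" as name(argument=value, ...), one argument or row to a line, values as JSON. servo_tool: Moves the arm, as the interface text tells. Its arguments: {"type":"object","properties":{"moves":{"type":"array"}},"required":["moves"]}

```bash
ls; mkdir -p pics; python3 - <<'E'
from plant import robot
import cv2,numpy as np
s=robot.state()
for k in ("t","tool_pos","eef_rot","contact_force","grip_width"): print(k,s[k])
ims=[]
for n in ("side","top","wrist"):
    c=robot.camera(n); cv2.imwrite(f"pics/{n}0.png",c["img"]); print(n,c["fovy"],c["cx"],c["cy"],c["k1"],np.round(c["R"],3).tolist(),np.round(c["t"],3))
    ims.append(c["img"])
cv2.imwrite("pics/a.png",cv2.resize(np.hstack(ims[:2]),(800,300)))
E
```

```text
pics
t 0.0
tool_pos [ 0.21525674 -0.61287658  0.25543365]
eef_rot [-7.90971912e-04  9.85770577e-01  1.68094342e-01 -1.91306758e-04]
contact_force [-0.23404361  0.12245893  0.09821899]
grip_width 0.08532284292131012
side 44.69309589732799 251.10570014264795 200.07936397895907 -0.19428275821224067 [[-0.826, -0.563, -0.014], [-0.412, 0.621, -0.667], [0.384, -0.546, -0.745]] [0.522 0.365 1.294]
top 44.579923203985764 250.8806112725199 187.22115637368728 0.06221301420561095 [[0.029, -1.0, 0.002], [-0.993, -0.029, -0.114], [0.114, 0.001, -0.993]] [-0.022  0.599  1.477]
wrist 70.46317553098393 255.86904962338252 189.8880055925207 -0.04442583570625569 [[0.332, -0.943, -0.0], [-0.899, -0.317, 0.303], [-0.285, -0.1, -0.953]] [-0.649 -0.04   0.379]
```

View pics/side0.png

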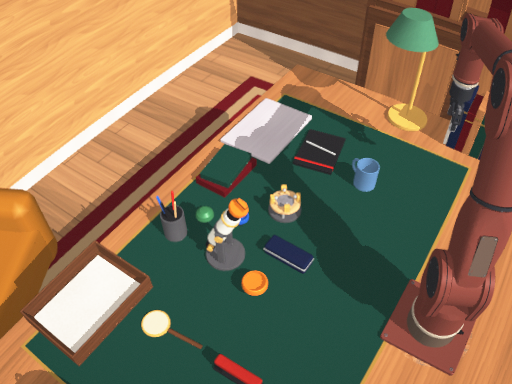

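View pics/top0.png

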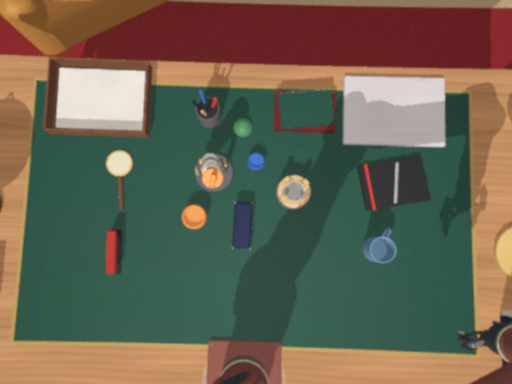

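Side view: the capped telescope has its cap at about (238,208) and its foot at about (225,254). The dock is at (285,202), and a bigger orange decoy sits on the desk at (255,283). Top view: cap (212,176), dock (294,192), decoy (194,217). I'll measure roughly by colour, then look from the wrist.

```bash
cat > h.py <<'E'
import cv2,numpy as np
from scipy.spatial.transform import Rotation as Ro
def K(c):
    f=c["img"].shape[0]/2/np.tan(np.radians(c["fovy"]/2)); return f
def ray(c,p):
    f=K(c); d=(np.array(p,float)-[c["cx"],c["cy"]])/f; u=d.copy()
    for _ in range(20): u=d/(1+c["k1"]*(u@u))
    R=np.array(c["R"]); o=-R.T@c["t"]; v=R.T@[u[0],u[1],1]; return o,v/np.linalg.norm(v)
def proj(c,X):
    q=np.array(c["R"])@X+c["t"]; u=q[:2]/q[2]; return u*(1+c["k1"]*(u@u))*K(c)+[c["cx"],c["cy"]]
def onz(c,p,z):
    o,v=ray(c,p); return o+v*(z-o[2])/v[2]
def tri(obs):
    A=np.zeros((3,3));b=np.zeros(3)
    for c,p in obs:
        o,v=ray(c,p); P=np.eye(3)-np.outer(v,v); A+=P;b+=P@o
    X=np.linalg.solve(A,b); return X,[np.round(proj(c,X)-p,1) for c,p in obs]
def blobs(c,lo,hi,amin=20):
    m=cv2.inRange(cv2.cvtColor(c["img"],cv2.COLOR_BGR2HSV),lo,hi)
    n,l,st,ce=cv2.connectedComponentsWithStats(m)
    return [(st[i].tolist(),np.round(ce[i],1).tolist()) for i in range(1,n) if st[i,4]>=amin]
def Rq(q): return Ro.from_quat(np.r_[q[1:],q[0]])
E
python3 - <<'E'
from plant import robot
from h import *
C={n:robot.camera(n) for n in("side","top")}
for n in C: print(n,"orange",blobs(C[n],(4,150,120),(20,255,255),40))
t=C["top"];s=C["side"]
print("foot",onz(t,(213,172),.006),onz(s,(225,254),.012))
print("dock",onz(t,(294,192),.05),onz(s,(285,202),.05))
print("cap tri",tri([(t,(212,176)),(s,(238,208))]))
a=cv2.resize(t["img"][120:240,160:320],None,fx=4,fy=4,interpolation=cv2.INTER_CUBIC)
b=cv2.resize(s["img"][165:300,190:310],None,fx=4.2,fy=4.2,interpolation=cv2.INTER_CUBIC)
cv2.imwrite("pics/t1.png",a);cv2.imwrite("pics/s1.png",b)
E
```

```text
side orange [([392, 0, 25, 8, 111], [405.9, 2.3]), ([432, 0, 60, 24, 628], [468.3, 8.8]), ([378, 7, 22, 8, 43], [388.7, 10.7]), ([505, 11, 7, 30, 111], [508.9, 28.2]), ([0, 23, 493, 361, 24233], [236.6, 179.0]), ([435, 25, 25, 10, 55], [447.1, 29.5]), ([229, 198, 20, 20, 307], [237.9, 207.7]), ([361, 233, 151, 151, 6566], [462.9, 344.7]), ([103, 256, 33, 23, 78], [117.9, 266.1]), ([242, 270, 26, 26, 540], [254.4, 282.6]), ([65, 274, 87, 91, 807], [110.5, 322.6]), ([28, 318, 36, 32, 60], [45.7, 333.7]), ([167, 328, 31, 19, 80], [182.3, 337.2])]
top orange [([0, 0, 122, 58, 2991], [50.0, 20.2]), ([208, 168, 13, 19, 127], [213.6, 176.1]), ([182, 205, 24, 24, 458], [193.7, 216.4])]
foot [0.64921153 0.12194763 0.006     ] [0.64503388 0.12548014 0.012     ]
dock [ 0.58600249 -0.14228142  0.05      ] [ 0.58608902 -0.13556733  0.05      ]
cap tri (array([0.60223169, 0.10396201, 0.24026272]), [array([0.3, 0.5]), array([-0.6, -0.1])])
```

View pics/s1.png

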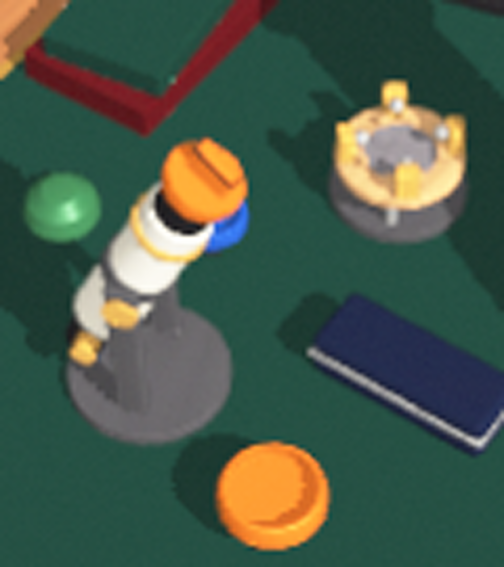

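Side crop: cap on the tube with its ribbed face, at about (205,180). The dock's felt is at (400,150), with four brass posts around it. Next I'll work out a wrist-camera viewpoint.

```bash
python3 - <<'E'
from plant import robot
from h import *
s=robot.state(); R=Rq(s["eef_rot"]).as_matrix(); print(R.round(3))
c=robot.camera("wrist"); o,_=ray(c,(256,190)); Rc=np.array(c["R"]).T
ct=R.T@(o-s["tool_pos"]); Rct=R.T@Rc; print("cam in tool",ct.round(4)); print(Rct.round(3))
print(robot.tcp_to_tips,[a for a in dir(robot) if a[0]!="_"])
# candidate: tool straight down, yaw options; want camera above looking at cap & dock
for yaw in (0,180,):
  # tool x axis in world at angle yaw, z down
  a=np.radians(yaw); x=np.array([np.cos(a),np.sin(a),0]); z=np.array([0,0,-1.]); T=np.c_[x,np.cross(z,x),z]
  print(yaw,"cam offset",(T@ct).round(3),"view dir",(T@Rct[:,2]).round(3), "rotvec tool",Ro.from_matrix(R.T@T).as_rotvec(degrees=True).round(1))
E
```

```text
[[ 0.943  0.331 -0.   ]
 [ 0.331 -0.943  0.001]
 [-0.    -0.001 -1.   ]]
cam in tool [ 0.077  -0.0005 -0.118 ]
[[ 0.001 -0.953 -0.302]
 [ 1.     0.001  0.001]
 [-0.001 -0.302  0.953]]
0.025 ['Unreachable', 'camera', 'close_job', 'state', 'tcp_to_tips']
0 cam offset [0.077 0.001 0.118] view dir [-0.302 -0.001 -0.953] rotvec tool [-0.   0.  19.4]
180 cam offset [-0.077 -0.001  0.118] view dir [ 0.302  0.001 -0.953] rotvec tool [-0.000e+00 -1.000e-01 -1.606e+02]
```

Emit:
servo_tool(
  moves=[
    [0.03,-0.027,-0.03,0,0,1,0],
    [0.06,-0.054,-0.06,0,0,2,0],
    [0.09,-0.081,-0.08,0,0,4,0],
    [0.12,-0.108,-0.08,0,0,5,0],
    [0.15,-0.135,-0.08,0,0,6,0],
    [0.18,-0.162,-0.08,0,0,7,0],
    [0.21,-0.189,-0.08,0,0,8,0],
    [0.24,-0.216,-0.08,0,0,9,0],
    [0.27,-0.243,-0.08,0,0,10,0],
    [0.3,-0.27,-0.08,0,0,12,0],
    [0.33,-0.297,-0.08,0,0,13,0],
    [0.36,-0.324,-0.08,0,0,14,0],
    [0.39,-0.351,-0.08,0,0,15,0],
    [0.42,-0.378,-0.08,0,0,16,0],
    [0.45,-0.405,-0.08,0,0,17,0],
    [0.475,-0.428,-0.08,0,0,18,0],
    [0.49,-0.442,-0.08,0,0,19,0],
    [0.503,-0.452,-0.08,0,0,19.4,0],
    [0.503,-0.452,-0.08,0,0,19.4,0],
    [0.503,-0.452,-0.08,0,0,19.4,0],
  ],
)

```text
t: 1.97
tool_pos: [0.5403, -0.0194, 0.3361]
eef_rot: [-0.0, 1.0, 0.001, -0.0]
contact_force: [0.1, -0.7, 0.3]
grip_width: 0.0853
grip_force: 0.0
```

```bash
python3 - <<'E'
from plant import robot
from h import *
import pickle
s=robot.state(); print(s["t"],s["tool_pos"],s["eef_rot"].round(4))
C={n:robot.camera(n) for n in("wrist","side","top")}
pickle.dump((s,C),open("c1.pkl","wb"))
cv2.imwrite("pics/w1.png",cv2.resize(C["wrist"]["img"],(800,600),interpolation=cv2.INTER_CUBIC))
E
```

```text
1.9667 [ 0.54026186 -0.01941994  0.33610866] [-1.e-04  1.e+00  6.e-04 -2.e-04]
```

View pics/w1.png

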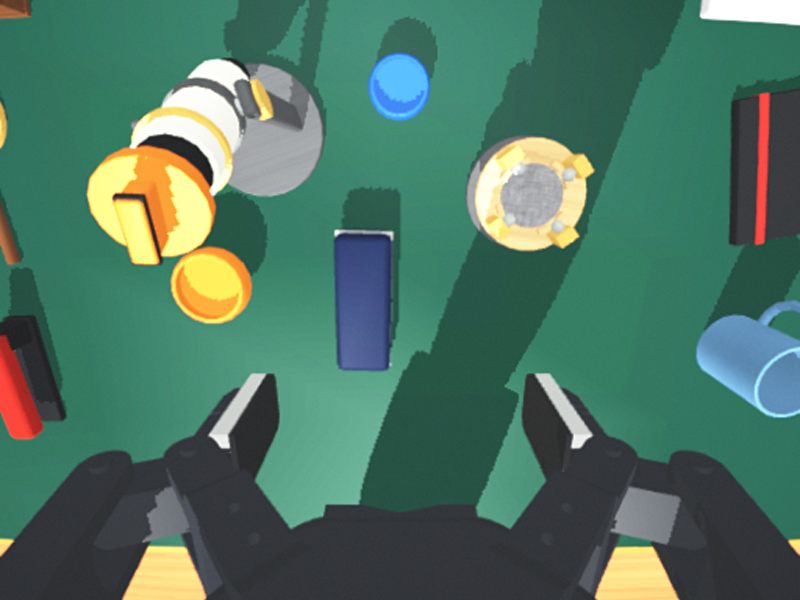

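Wrist view (800×600): rib top quad at about (114,197)-(146,194)-(161,262)-(130,265), foot disc right of it around (262,130), felt at (532,195), and balls at (570,174), (557,227) and (508,219). Now casting rays.

```bash
python3 - <<'E'
import pickle
from h import *
s,C=pickle.load(open("c1.pkl","rb")); w=C["wrist"]
g=lambda u,v,z: onz(w,((u+.5)/1.5625-.5,(v+.5)/1.5625-.5),z)
# foot disc rim points
P=np.array([g(*p,.012)[:2] for p in [(324,130),(315,95),(300,73),(270,195),(300,183),(318,158),(245,193)]])
A=np.c_[2*P,np.ones(len(P))]; x=np.linalg.lstsq(A,(P**2).sum(1),rcond=None)[0]
print("foot c",x[:2],"r",np.sqrt(x[2]+x[:2]@x[:2]), "resid r62", )
# felt
hsv=cv2.cvtColor(w["img"],cv2.COLOR_BGR2HSV); m=np.zeros(hsv.shape[:2],np.uint8)
m[95:155,305:375]=cv2.inRange(hsv,(0,0,60),(180,45,200))[95:155,305:375]
n,l,st,ce=cv2.connectedComponentsWithStats(m); i=1+st[1:,4].argmax(); print("felt",st[i],ce[i],onz(w,ce[i],.048))
b=[g(*p,.068) for p in [(570,174),(557,227),(508,219)]]
for q in b: print("ball",q.round(4))
print("mid",(b[0]+b[2])/2, "diam",np.linalg.norm(b[0]-b[2]), np.degrees(np.arctan2(*(b[0]-b[2])[[1,0]])),np.linalg.norm(b[0]-b[1]),np.linalg.norm(b[1]-b[2]))
# wood disc outer
F=np.append(x[:2],.135)
quad=[(114,197),(146,194),(161,262),(130,265)]
o,v=ray(w,((137.5+.5)/1.5625-.5,(229.5+.5)/1.5625-.5))
# intersect ray with sphere .146
d=o-F; bq=d@v; disc=bq*bq-(d@d-.146**2); T=-bq-np.sqrt(disc); X=o+v*T
ax=(X-F)/.146; print("rib top",X,"axis",ax,"tilt",np.degrees(np.arccos(ax[2])),"az",np.degrees(np.arctan2(ax[1],ax[0])))
Q=[]
for p in quad:
    oo,vv=ray(w,((p[0]+.5)/1.5625-.5,(p[1]+.5)/1.5625-.5)); Q.append(oo+vv*((X-oo)@ax)/(vv@ax))
Q=np.array(Q); print("edges",[round(float(np.linalg.norm(Q[k]-Q[(k+1)%4])),4) for k in range(4)])
L=(Q[2]+Q[3]-Q[0]-Q[1])/2; print("long dir",L/np.linalg.norm(L))
for n in("side","top"): print(n,"rib top proj",proj(C[n],X), "cap ctr proj",proj(C[n],F+ax*.118))
for z in (.19,.2,.24,.26): print(z,(o+v*(z-o[2])/v[2]).round(4))
E
```

```text
foot c [0.65104388 0.12091326] r 0.06577009080460636 resid r62
felt [ 321  105   39   40 1195] [340.50125523 124.7707113 ] [ 0.58867414 -0.14348938  0.048     ]
ball [ 0.6088 -0.1693  0.068 ]
ball [ 0.5619 -0.1627  0.068 ]
ball [ 0.5688 -0.1171  0.068 ]
mid [ 0.58880777 -0.14319818  0.068     ] diam 0.0657340340627759 -52.5887513221404 0.04733194591678786 0.046122586446408674
rib top [0.58898799 0.09938701 0.26539052] axis [-0.42504034 -0.1474401   0.89308573] tilt 26.73640306297038 az -160.86910887857348
edges [0.0134, 0.0368, 0.0146, 0.037]
long dir [-0.89724184  0.19896192 -0.39417158]
side rib top proj [242.01469225 202.80373049] cap ctr proj [237.88753079 207.95663797]
top rib top proj [213.01628056 180.13940307] cap ctr proj [212.39707422 177.02458316]
0.19 [0.5777 0.1467 0.19  ]
0.2 [0.5792 0.1404 0.2   ]
0.24 [0.5852 0.1153 0.24  ]
0.26 [0.5882 0.1028 0.26  ]
```

```bash
cat >> h.py <<'E'
def go(s,X,Rt):
    R=Rq(s["eef_rot"]); return "shift mm",(1000*R.inv().apply(X-np.array(s["tool_pos"]))).round(1),"turn",(R.inv()*Ro.from_matrix(Rt)).as_rotvec(degrees=True).round(1)
def frame(z,x):
    z=z/np.linalg.norm(z); x=x-z*(x@z); x/=np.linalg.norm(x); return np.c_[x,np.cross(z,x),z]
E
python3 - <<'E'
from plant import robot
from h import *
s=robot.state(); X=np.array([.5890,.0994,.2654]); ax=np.array([-.425,-.1474,.893]); ax/=np.linalg.norm(ax)
print(go(s,X+.0855*ax,frame(-ax,np.array([.897,-.199,.394]))))
E
```

```text
('shift mm', array([  12.5, -108.2,   -5.5]), 'turn', array([10.9, 24.5,  9.4]))
```

Emit:
servo_tool(
  moves=[
    [0.002,-0.018,-0.001,1.8,4.1,1.6,0.2],
    [0.004,-0.036,-0.002,3.6,8.2,3.1,0.4],
    [0.006,-0.054,-0.003,5.4,12.2,4.7,0.5],
    [0.008,-0.072,-0.004,7.3,16.3,6.3,0.5],
    [0.01,-0.09,-0.005,9.1,20.4,7.8,0.5],
    [0.0125,-0.108,-0.0055,10.9,24.5,9.4,0.5],
    [0.0125,-0.108,-0.0055,10.9,24.5,9.4,0.5],
    [0.0125,-0.108,-0.0055,10.9,24.5,9.4,0.5],
    [0.0125,-0.108,-0.0055,10.9,24.5,9.4,0.5],
  ],
)

```text
t: 2.87
tool_pos: [0.5528, 0.0864, 0.3422]
eef_rot: [-0.093, 0.969, -0.082, 0.212]
contact_force: [-0.9, -0.1, -0.1]
grip_width: 0.0426
grip_force: 0.0
```

```bash
python3 - <<'E'
from plant import robot
from h import *
import pickle
s=robot.state(); print(s["t"],s["tool_pos"],Rq(s["eef_rot"]).as_matrix().round(3).tolist(),s["grip_width"])
C={n:robot.camera(n) for n in("wrist","side","top")}
pickle.dump((s,C),open("c2.pkl","wb"))
cv2.imwrite("pics/w2.png",cv2.resize(C["wrist"]["img"],(800,600),interpolation=cv2.INTER_CUBIC))
E
```

```text
2.8667 [0.55277893 0.08638431 0.34220431] [[0.897, -0.12, 0.426], [-0.199, -0.969, 0.146], [0.395, -0.216, -0.893]] 0.042629960001306776
```

View pics/w2.png

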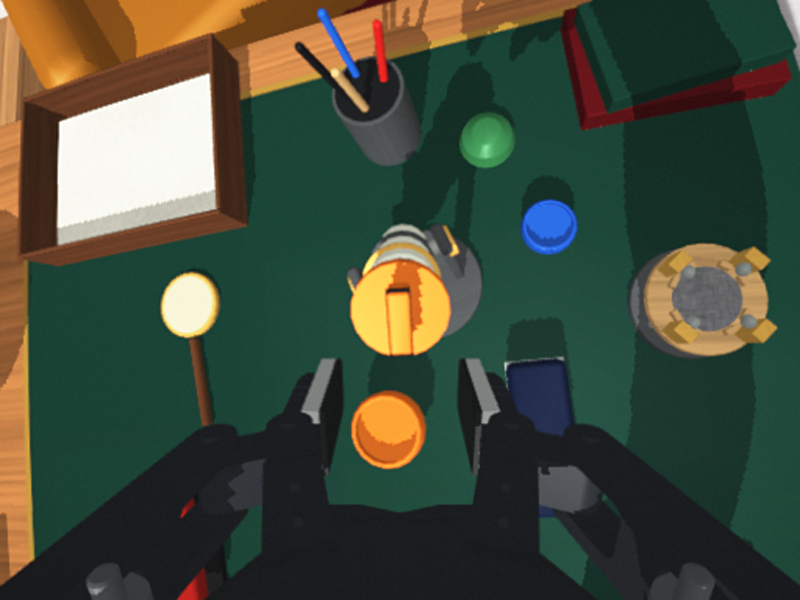

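The rib appears vertical and centred: top quad at about (387–411, 290–354), face circle (351–450, 261–355). Comparing that with the predicted model points.

```bash
python3 - <<'E'
import pickle
from h import *
s,C=pickle.load(open("c2.pkl","rb")); w=C["wrist"]
X=np.array([.5890,.0994,.2654]); ax=np.array([-.425,-.1474,.893]); ax/=np.linalg.norm(ax)
T=frame(-ax,np.array([.897,-.199,.394]))
pv=lambda P:((proj(w,P)+.5)*1.5625-.5).round(1)
for a in((.017,.006),(.017,-.006),(-.017,-.006),(-.017,.006)): print("ribtop",pv(X+T@[*a,0]))
F=X-.022*ax
for a in((.028,0),(-.028,0),(0,.028),(0,-.028)): print("face",pv(F+T@[*a,0]))
# orange mask extents: face
m=cv2.inRange(cv2.cvtColor(w["img"],cv2.COLOR_BGR2HSV),(4,150,80),(26,255,255))
m[:,:210]=0;m[:,310:]=0;m[240:]=0
n,l,st,ce=cv2.connectedComponentsWithStats(m);i=1+st[1:,4].argmax()
print([(st[k].tolist(),ce[k]) for k in range(1,n) if st[k,4]>100])
cnt=max(cv2.findContours((l==i).astype(np.uint8),cv2.RETR_EXTERNAL,cv2.CHAIN_APPROX_NONE)[0],key=len)
print(cv2.fitEllipse(cv2.convexHull(cnt)))
cv2.imwrite("pics/w2c.png",cv2.resize(w["img"][135:240,215:300],None,fx=5.7,fy=5.7,interpolation=cv2.INTER_CUBIC))
E
```

```text
ribtop [411.9 288.9]
ribtop [387.9 288.8]
ribtop [388.3 350.9]
ribtop [411.2 351. ]
face [399.9 257.9]
face [399.7 352.3]
face [449.5 306.8]
face [350.  306.7]
[([210, 0, 100, 39, 2859], array([259.81182232,  15.38964673])), ([210, 24, 11, 23, 132], array([213.4469697 ,  36.66666667])), ([224, 156, 64, 72, 3229], array([256.00185816, 195.65562094]))]
((255.9953155517578, 192.8865203857422), (63.397037506103516, 73.27059173583984), 1.4753824472427368)
```

View pics/w2c.png

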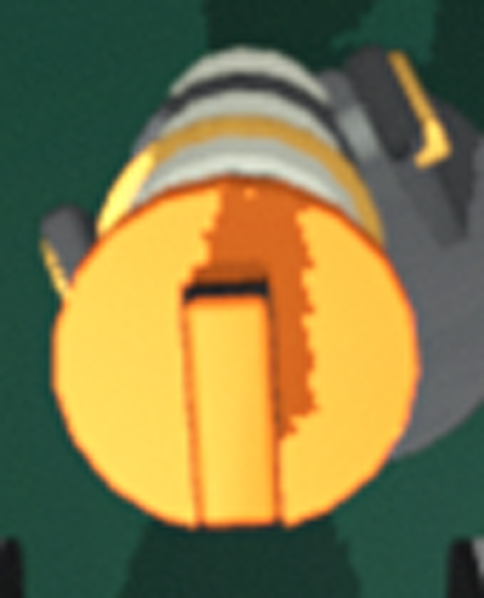

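Match is within 2 mm: shift −1.5 mm along tool x and turn −2°. Advancing along the axis.

Emit:
servo_tool(
  moves=[
    [-0.0015,0,0.012,0,0,-1,0.5],
    [-0.0015,0,0.026,0,0,-2,0.5],
    [-0.0015,0,0.04,0,0,-2,0.5],
    [-0.0015,0,0.053,0,0,-2,0.5],
    [-0.0015,0,0.064,0,0,-2,0.5],
    [-0.0015,0,0.072,0,0,-2,0.5],
    [-0.0015,0,0.077,0,0,-2,0.5],
    [-0.0015,0,0.079,0,0,-2,0.5],
    [-0.0015,0,0.079,0,0,-2,0.5],
    [-0.0015,0,0.079,0,0,-2,0.5],
  ],
)

```text
t: 3.85
tool_pos: [0.5852, 0.0999, 0.2712]
eef_rot: [-0.09, 0.971, -0.065, 0.214]
contact_force: [-0.5, -0.1, -1.0]
grip_width: 0.0428
grip_force: 0.0
```

```bash
python3 - <<'E'
from plant import robot
from h import *
C={n:robot.camera(n) for n in("wrist","side")}
a=cv2.resize(C["wrist"]["img"][80:300,140:370],(400,383)); b=cv2.resize(C["side"]["img"][160:290,170:306],(400,383),interpolation=cv2.INTER_CUBIC)
cv2.imwrite("pics/g3.png",np.hstack([a,b]))
E
```

```text
(no output)
```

View pics/g3.png

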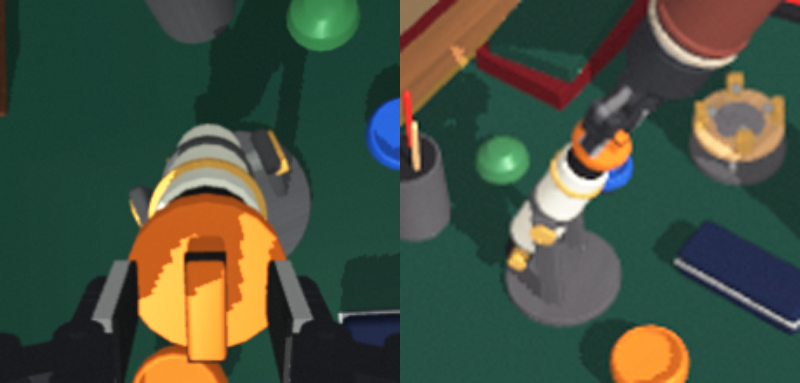

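Fingers straddle the rib evenly: rib at 188–226, pads' inner edges at about 135 and 273. Closing.

Emit:
servo_tool(
  moves=[
    [0,0,0,0,0,0,0.6],
    [0,0,0,0,0,0,0.7],
    [0,0,0,0,0,0,0.75],
    [0,0,0,0,0,0,0.8],
    [0,0,0,0,0,0,0.9],
    [0,0,0,0,0,0,1],
    [0,0,0,0,0,0,1],
    [0,0,0,0,0,0,1],
    [0,0,0,0,0,0,1],
  ],
)

```text
t: 4.7
tool_pos: [0.585, 0.0998, 0.2711]
eef_rot: [-0.09, 0.971, -0.065, 0.213]
contact_force: [-6.2, -1.6, 5.2]
grip_width: 0.0106
grip_force: 58.8
```

Gripped. The contact force is mostly axial at about 7 N. Drawing off along the axis.

Emit:
servo_tool(
  moves=[
    [0,0,-0.001,0,0,0,1],
    [0,0,-0.003,0,0,0,1],
    [0,0,-0.005,0,0,0,1],
    [0,0,-0.007,0,0,0,1],
    [0,0,-0.009,0,0,0,1],
    [0,0,-0.011,0,0,0,1],
    [0,0,-0.013,0,0,0,1],
    [0,0,-0.016,0,0,0,1],
    [0,0,-0.022,0,0,0,1],
    [0,0,-0.032,0,0,0,1],
    [0,0,-0.045,0,0,0,1],
    [0,0,-0.06,0,0,0,1],
    [0,0,-0.07,0,0,0,1],
    [0,0,-0.07,0,0,0,1],
  ],
)

```text
t: 5.87
tool_pos: [0.5555, 0.0894, 0.3362]
eef_rot: [-0.09, 0.97, -0.065, 0.215]
contact_force: [0.8, -0.8, 0.1]
grip_width: 0.0105
grip_force: 58.4
```

```bash
python3 - <<'E'
from plant import robot
from h import *
import pickle
s=robot.state()
C={n:robot.camera(n) for n in("wrist","side","top")}
pickle.dump((s,C),open("c3.pkl","wb"))
a=cv2.resize(C["wrist"]["img"][80:300,140:370],(400,383)); b=cv2.resize(C["side"]["img"][160:290,170:306],(400,383),interpolation=cv2.INTER_CUBIC)
cv2.imwrite("pics/g4.png",np.hstack([a,b]))
E
```

```text
(no output)
```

View pics/g4.png

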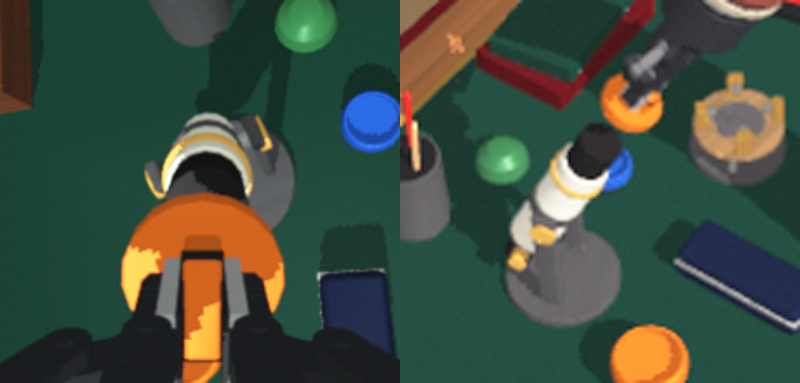

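Cap is off and the bare black collar stands unchanged at (595,150). Measuring the cap's offset in the grip and working out the move over the dock.

```bash
python3 - <<'E'
import pickle
from plant import robot
from h import *
s,C=pickle.load(open("c3.pkl","rb")); w=C["wrist"]; R=Rq(s["eef_rot"]).as_matrix(); p=np.array(s["tool_pos"])
m=cv2.inRange(cv2.cvtColor(w["img"],cv2.COLOR_BGR2HSV),(4,150,60),(26,255,255)); m[:180]=0; m[300:]=0; m[:,:200]=0; m[:,315:]=0
# outer edge points of face -> tool plane z=h
E=[]
for v in range(195,250,3):
    u=np.flatnonzero(m[v]); E+= [(u[0]-.5,v),(u[-1]+.5,v)]
def circ(h):
    P=[]
    for e in E:
        o,d=ray(w,e); o=R.T@(o-p); d=R.T@d; P.append((o+d*(h-o[2])/d[2])[:2])
    P=np.array(P);A=np.c_[2*P,np.ones(len(P))]; x=np.linalg.lstsq(A,(P**2).sum(1),rcond=None)[0]
    r=np.sqrt(x[2]+x[:2]@x[:2]); return x[:2].round(4),r.round(4),np.abs(np.linalg.norm(P-x[:2],axis=1)-r).max().round(4)
for h in (.022,.025,.028,.031): print(h,circ(h))
u=np.flatnonzero(m[190:196].any(1)); print("rows",u+190)
# target: above dock, tool down, closing axis along dock axis (yaw -7.6 mod 90)
for yaw in(-7.6,82.4):
    a=np.radians(yaw); x=np.array([np.cos(a),np.sin(a),0]); T=frame(np.array([0,0,-1.]),x)
    print(yaw,go(s,np.array([.5887,-.1434,.20]),T))
# mid waypoint: raise
E
```

```text
0.022 (array([ 0.0044, -0.0001]), np.float64(0.0269), np.float64(0.0009))
0.025 (array([ 0.0028, -0.0001]), np.float64(0.0275), np.float64(0.0009))
0.028 (array([ 0.0013, -0.0001]), np.float64(0.028), np.float64(0.001))
0.031 (array([-0.0003, -0.0001]), np.float64(0.0286), np.float64(0.001))
rows [190 191 192 193 194 195]
-7.6 ('shift mm', array([ 12.7, 251.8, 101.4]), 'turn', array([-12.1, -24.1,  -0. ]))
82.4 ('shift mm', array([ 12.7, 251.8, 101.4]), 'turn', array([  9.5, -28.4, -88.2]))
```

```bash
python3 - <<'E'
from plant import robot
from h import *
s=robot.state(); a=np.radians(-7.6); x=np.array([np.cos(a),np.sin(a),0])
print(go(s,np.array([.5887,-.1434,.22])-.002*x,frame(np.array([0,0,-1.]),x)))
E
```

```text
('shift mm', array([ 21.2, 247. ,  79.9]), 'turn', array([-12. , -23.9,  -0. ]))
```

Emit:
servo_tool(
  moves=[
    [0.001,0.01,0.002,-0.5,-1,0,1],
    [0.003,0.03,0.006,-1.5,-3,0,1],
    [0.005,0.055,0.013,-3,-6,0,1],
    [0.007,0.082,0.024,-4.5,-9,0,1],
    [0.009,0.11,0.034,-6,-12,0,1],
    [0.012,0.138,0.044,-7.5,-15,0,1],
    [0.014,0.165,0.053,-9,-18,0,1],
    [0.017,0.192,0.062,-10,-20,0,1],
    [0.019,0.216,0.07,-11,-22,0,1],
    [0.02,0.235,0.076,-12,-23,0,1],
    [0.021,0.244,0.079,-12,-23.9,0,1],
    [0.0212,0.247,0.08,-12,-23.9,0,1],
    [0.0212,0.247,0.08,-12,-23.9,0,1],
    [0.0212,0.247,0.08,-12,-23.9,0,1],
    [0.0212,0.247,0.08,-12,-23.9,0,1],
  ],
)

```text
t: 7.27
tool_pos: [0.5871, -0.1418, 0.221]
eef_rot: [-0.001, 0.998, -0.066, 0.001]
contact_force: [-1.6, -0.1, -0.2]
grip_width: 0.0105
grip_force: 58.5
```

```bash
python3 - <<'E'
from plant import robot
from h import *
import pickle
s=robot.state(); print(s["tool_pos"],Rq(s["eef_rot"]).as_matrix().round(3).tolist())
C={n:robot.camera(n) for n in("wrist","side","top")}
pickle.dump((s,C),open("c4.pkl","wb"))
a=cv2.resize(C["wrist"]["img"][100:330,130:380],(500,460)); b=cv2.resize(C["side"]["img"][140:248,255:325],(298,460),interpolation=cv2.INTER_CUBIC)
cv2.imwrite("pics/g5.png",np.hstack([a,b]))
E
```

```text
[ 0.58710547 -0.14179846  0.22100544] [[0.991, -0.131, 0.002], [-0.131, -0.991, 0.001], [0.002, -0.002, -1.0]]
```

View pics/g5.png

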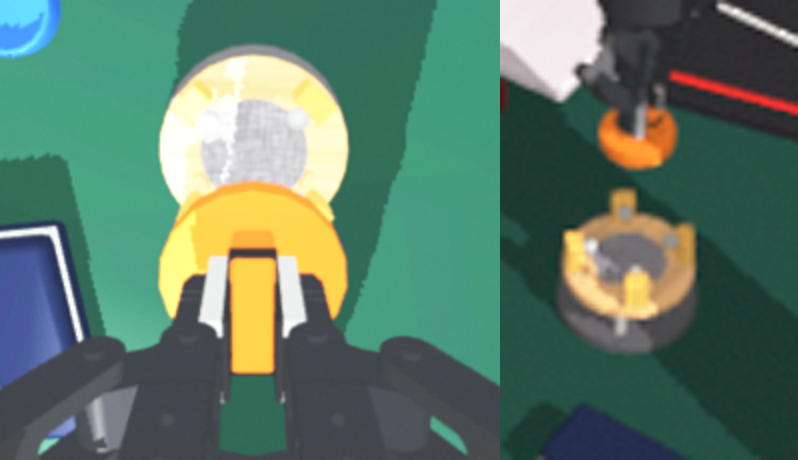

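Cap hangs over the dock, laterally centred: cap columns 160–347, disc 160–348. Refining the dock centre with a circle fit of the disc's rim from this view.

```bash
python3 - <<'E'
import pickle
from h import *
s,C=pickle.load(open("c4.pkl","rb")); w=C["wrist"]; R=Rq(s["eef_rot"]).as_matrix(); p=np.array(s["tool_pos"])
im=w["img"].astype(int)
def circ(E,f):
    P=np.array([f(e) for e in E]);
    for _ in range(4):
        A=np.c_[2*P,np.ones(len(P))]; x=np.linalg.lstsq(A,(P**2).sum(1),rcond=None)[0]; r=np.sqrt(x[2]+x[:2]@x[:2]); d=np.abs(np.linalg.norm(P-x[:2],axis=1)-r); P=P[d<=max(np.percentile(d,85),.0007)]
    return x[:2].round(4),r.round(4),d.max().round(4),len(P)
wood=((im[:,:,2]>150)&(im[:,:,2]>im[:,:,1]))  # red dominant bright
E=[]
for u in range(218,297,4):
    v=np.flatnonzero(wood[110:190,u]); 
    if len(v): E.append((u,110+v[0]-.5))
for v in range(140,186,4):
    c=np.flatnonzero(wood[v,200:310]); E+=[(200+c[0]-.5,v),(200+c[-1]+.5,v)]
print("disc r52@.048",circ(E,lambda e:onz(w,e,.048)[:2]))
hsv=cv2.cvtColor(w["img"],cv2.COLOR_BGR2HSV); m=cv2.inRange(hsv,(4,120,60),(26,255,255))
F=[]
for u in range(220,296,4):
    v=np.flatnonzero(m[185:230,u])
for v in range(200,245,3):
    c=np.flatnonzero(m[v,200:312]); F+=[(200+c[0]-.5,v),(200+c[-1]+.5,v)]
def tool(e,h):
    o,d=ray(w,e); o=R.T@(o-p); d=R.T@d; return (o+d*(h-o[2])/d[2])[:2]
for h in(.0255,.028): x=circ(F,lambda e:tool(e,h)); print("cap",h,x,"world",(p+R@np.r_[x[0],h]).round(4))
print("right ball",onz(w,(130+297/2,100+118/2),.068),"felt",onz(w,(130+254/2,100+143/2),.048))
E
```

```text
disc r52@.048 (array([ 0.5898, -0.1427]), np.float64(0.0519), np.float64(0.0007), 37)
cap 0.0255 (array([0.0066, 0.0007]), np.float64(0.0265), np.float64(0.0007), 16) world [ 0.5936 -0.1433  0.1955]
cap 0.028 (array([0.0054, 0.0007]), np.float64(0.027), np.float64(0.0007), 16) world [ 0.5924 -0.1432  0.193 ]
right ball [ 0.6078706 -0.1673587  0.068    ] felt [ 0.59300961 -0.14359814  0.048     ]
```

```bash
python3 - <<'E'
import pickle
from h import *
for f,pts in(("c4.pkl",[(130+253/2,100+258/2),(130+253/2,100+373/2),(256.5,191)]),("c3.pkl",[(140+203*.575,80+259*.575),(140+203*.575,80+359*.575),(256.5,192)])):
    s,C=pickle.load(open(f,"rb")); w=C["wrist"]; R=Rq(s["eef_rot"]).as_matrix(); p=np.array(s["tool_pos"])
    def tool(e,h):
        o,d=ray(w,e); o=R.T@(o-p); d=R.T@d; return (o+d*(h-o[2])/d[2])[:2].round(4)
    print([tool(e,.0035) for e in pts[:2]],"top silhouette",tool(pts[2],.0355))
    im=w["img"]; m=cv2.inRange(cv2.cvtColor(im,cv2.COLOR_BGR2HSV),(4,120,60),(26,255,255))
    print("col 256 orange rows",np.flatnonzero(m[:,256])[[0,-1]], [int(x) for x in im[180:240:3,257,2]])
E
```

```text
[array([0.0181, 0.0001]), array([-0.0156,  0.0002])] top silhouette [0.0275 0.0002]
col 256 orange rows [191 286] [212, 211, 226, 221, 254, 255, 255, 255, 255, 255, 255, 255, 254, 254, 255, 63, 123, 255, 255, 255]
[array([0.0183, 0.0001]), array([-0.0154,  0.0002])] top silhouette [0.027  0.0001]
col 256 orange rows [  0 300] [24, 25, 51, 68, 172, 191, 212, 212, 214, 212, 212, 212, 174, 173, 177, 24, 46, 208, 211, 210]
```

The cap centre sits about 0.5 mm from the TCP. Correcting by (+1.9, +1.0) mm in tool x, y and descending to just above the balls.

Emit:
servo_tool(
  moves=[
    [0.0019,0.001,0.01,0,0,0,1],
    [0.0019,0.001,0.028,0,0,0,1],
    [0.0019,0.001,0.048,0,0,0,1],
    [0.0019,0.001,0.068,0,0,0,1],
    [0.0019,0.001,0.084,0,0,0,1],
    [0.0019,0.001,0.096,0,0,0,1],
    [0.0019,0.001,0.102,0,0,0,1],
    [0.0019,0.001,0.105,0,0,0,1],
    [0.0019,0.001,0.105,0,0,0,1],
    [0.0019,0.001,0.105,0,0,0,1],
  ],
)

```text
t: 8.25
tool_pos: [0.5892, -0.1442, 0.1159]
eef_rot: [-0.0, 0.998, -0.066, 0.001]
contact_force: [0.3, -0.4, -0.6]
grip_width: 0.0104
grip_force: 58.5
```

Emit:
servo_tool(
  moves=[
    [0,0,0.001,0,0,0,1],
    [0,0,0.003,0,0,0,1],
    [0,0,0.005,0,0,0,1],
    [0,0,0.007,0,0,0,1],
    [0,0,0.009,0,0,0,1],
    [0,0,0.011,0,0,0,1],
    [0,0,0.013,0,0,0,1],
    [0,0,0.015,0,0,0,1],
    [0,0,0.015,0,0,0,1],
    [0,0,0.015,0,0,0,1],
  ],
)

```text
t: 9.08
tool_pos: [0.5889, -0.1435, 0.1002]
eef_rot: [-0.001, 0.998, -0.066, 0.0]
contact_force: [-1.3, 5.2, 5.2]
grip_width: 0.0106
grip_force: 59.2
```

The lateral force pushes +y, so I'm easing the tool by +1.2 mm world y.

Emit:
servo_tool(
  moves=[
    [0,-0.0005,0,0,0,0,1],
    [0,-0.0012,0,0,0,0,1],
    [0,-0.0012,0,0,0,0,1],
    [0,-0.0012,0,0,0,0,1],
  ],
)

```text
t: 9.42
tool_pos: [0.589, -0.1433, 0.1003]
eef_rot: [-0.0, 0.998, -0.066, 0.0]
contact_force: [-1.2, 1.5, 4.3]
grip_width: 0.0108
grip_force: 59.2
```

Emit:
servo_tool(
  moves=[
    [-0.0004,-0.0005,0.0015,0,0,0,1],
    [-0.0004,-0.0005,0.003,0,0,0,1],
    [-0.0004,-0.0005,0.0045,0,0,0,1],
    [-0.0004,-0.0005,0.006,0,0,0,1],
    [-0.0004,-0.0005,0.0075,0,0,0,1],
    [-0.0004,-0.0005,0.009,0,0,0,1],
    [-0.0004,-0.0005,0.0105,0,0,0,1],
    [-0.0004,-0.0005,0.0105,0,0,0,1],
    [-0.0004,-0.0005,0.0105,0,0,0,1],
  ],
)

```text
t: 10.17
tool_pos: [0.5887, -0.1429, 0.09]
eef_rot: [-0.0, 0.998, -0.067, 0.0]
contact_force: [-2.1, 1.7, 7.1]
grip_width: 0.0109
grip_force: 59.5
```

Emit:
servo_tool(
  moves=[
    [-0.0004,-0.0003,0.001,0,0,0,1],
    [-0.0004,-0.0003,0.002,0,0,0,1],
    [-0.0004,-0.0003,0.003,0,0,0,1],
    [-0.0004,-0.0003,0.004,0,0,0,1],
    [-0.0004,-0.0003,0.005,0,0,0,1],
    [-0.0004,-0.0003,0.006,0,0,0,1],
    [-0.0004,-0.0003,0.006,0,0,0,1],
    [-0.0004,-0.0003,0.006,0,0,0,1],
  ],
)

```text
t: 10.83
tool_pos: [0.5887, -0.1428, 0.0842]
eef_rot: [-0.0, 0.998, -0.067, 0.001]
contact_force: [0.0, 1.1, 6.7]
grip_width: 0.0104
grip_force: 59.5
```

Emit:
servo_tool(
  moves=[
    [0,-0.0002,0.001,0,0,0,1],
    [0,-0.0002,0.002,0,0,0,1],
    [0,-0.0002,0.003,0,0,0,1],
    [0,-0.0002,0.004,0,0,0,1],
    [0,-0.0002,0.005,0,0,0,1],
    [0,-0.0002,0.006,0,0,0,1],
    [0,-0.0002,0.006,0,0,0,1],
    [0,-0.0002,0.006,0,0,0,1],
  ],
)

```text
t: 11.5
tool_pos: [0.5886, -0.1427, 0.0779]
eef_rot: [-0.0, 0.998, -0.067, 0.001]
contact_force: [0.1, -0.5, 5.4]
grip_width: 0.0108
grip_force: 60.1
```

Force fits "home" now: 5.4 N is about 10 mm of sink, so felt at about 0.038 and rim at about 0.037. Pressing further to the stop makes sure.

Emit:
servo_tool(
  moves=[
    [0,0,0.0015,0,0,0,1],
    [0,0,0.003,0,0,0,1],
    [0,0,0.0045,0,0,0,1],
    [0,0,0.006,0,0,0,1],
    [0,0,0.0075,0,0,0,1],
    [0,0,0.009,0,0,0,1],
    [0,0,0.01,0,0,0,1],
    [0,0,0.01,0,0,0,1],
    [0,0,0.01,0,0,0,1],
  ],
)

```text
t: 12.25
tool_pos: [0.5887, -0.1427, 0.0681]
eef_rot: [-0.0, 0.998, -0.067, 0.001]
contact_force: [-0.2, -1.1, 9.1]
grip_width: 0.0109
grip_force: 60.4
```

Emit:
servo_tool(
  moves=[
    [0,0,0.0005,0,0,0,1],
    [0,0,0.001,0,0,0,1],
    [0,0,0.0015,0,0,0,1],
    [0,0,0.002,0,0,0,1],
    [0,0,0.002,0,0,0,1],
  ],
)

```text
t: 12.67
tool_pos: [0.5887, -0.1426, 0.0675]
eef_rot: [0.0, 0.998, -0.067, 0.001]
contact_force: [-7.5, -0.6, 21.0]
grip_width: 0.0109
grip_force: 62.4
```

At the stop with 21 N. Letting the disc rise back before releasing.

Emit:
servo_tool(
  moves=[
    [0,0,-0.002,0,0,0,1],
    [0,0,-0.005,0,0,0,1],
    [0,0,-0.008,0,0,0,1],
    [0,0,-0.011,0,0,0,1],
    [0,0,-0.014,0,0,0,1],
    [0,0,-0.017,0,0,0,1],
    [0,0,-0.02,0,0,0,1],
    [0,0,-0.021,0,0,0,1],
    [0,0,-0.021,0,0,0,1],
    [0,0,-0.021,0,0,0,1],
  ],
)

```text
t: 13.5
tool_pos: [0.5882, -0.142, 0.0866]
eef_rot: [-0.001, 0.998, -0.066, 0.0]
contact_force: [1.3, -2.0, 3.1]
grip_width: 0.0109
grip_force: 59.8
```

Emit:
servo_tool(
  moves=[
    [0,0,0,0,0,0,0.9],
    [0,0,0,0,0,0,0.82],
    [0,0,0,0,0,0,0.78],
    [0,0,0,0,0,0,0.75],
    [0,0,0,0,0,0,0.75],
    [0,0,0,0,0,0,0.75],
    [0,0,0,0,0,0,0.75],
  ],
)

```text
t: 14.08
tool_pos: [0.588, -0.1414, 0.0865]
eef_rot: [-0.001, 0.998, -0.066, -0.0]
contact_force: [-0.6, 1.9, 3.0]
grip_width: 0.0212
grip_force: 1.5
```

Emit:
servo_tool(
  moves=[
    [0,0,-0.001,0,0,0,0.75],
    [0,0,-0.002,0,0,0,0.75],
    [0,0,-0.003,0,0,0,0.75],
    [0,0,-0.004,0,0,0,0.75],
    [0,0,-0.004,0,0,0,0.75],
    [0,0,-0.004,0,0,0,0.75],
  ],
)

```text
t: 14.58
tool_pos: [0.5881, -0.1421, 0.0906]
eef_rot: [-0.0, 0.998, -0.067, 0.0]
contact_force: [0.1, -0.4, -0.4]
grip_width: 0.0212
grip_force: 0.0
```

Free of contact. Withdrawing upwards, then aside.

Emit:
servo_tool(
  moves=[
    [0,0,-0.003,0,0,0,0.75],
    [0,0,-0.008,0,0,0,0.75],
    [0,0,-0.015,0,0,0,0.75],
    [0,0,-0.024,0,0,0,0.75],
    [0,0,-0.036,0,0,0,0.75],
    [0,0,-0.052,0,0,0,0.75],
    [0,0,-0.07,0,0,0,0.75],
    [0,0,-0.09,0,0,0,0.75],
    [-0.01,0,-0.11,0,0,0,0.75],
    [-0.03,0,-0.13,0,0,0,0.75],
    [-0.05,0,-0.15,0,0,0,0.75],
    [-0.07,0,-0.16,0,0,0,0.75],
    [-0.08,0,-0.16,0,0,0,0.75],
    [-0.08,0,-0.16,0,0,0,0.75],
    [-0.08,0,-0.16,0,0,0,0.75],
  ],
)

```text
t: 15.83
tool_pos: [0.5089, -0.1316, 0.2509]
eef_rot: [-0.0, 0.998, -0.067, 0.001]
contact_force: [-0.1, 0.3, -1.4]
grip_width: 0.0211
grip_force: 0.0
```

```bash
python3 - <<'E'
from plant import robot
from h import *
import pickle
C={n:robot.camera(n) for n in("wrist","side","top")}; s=robot.state()
pickle.dump((s,C),open("c5.pkl","wb")); s0,C0=pickle.load(open("c1.pkl","rb"))
S=C["side"]["img"]; a=cv2.resize(C["wrist"]["img"][40:240,150:370],(418,380),interpolation=cv2.INTER_CUBIC); b=cv2.resize(S[170:280,195:305],(380,380),interpolation=cv2.INTER_CUBIC)
cv2.imwrite("pics/g6.png",np.hstack([a,b]))
# scope shift since start (side view white tube), cap face height by triangulation
wh=lambda c,lim:[x for x in blobs(c,(0,0,150),(180,90,255),30) if lim[0]<x[1][0]<lim[1] and lim[2]<x[1][1]<lim[3]]
print(wh(C0["side"],(200,240,200,260)),wh(C["side"],(200,240,200,260)))
for n in("side","top"): print(n,[x for x in blobs(C[n],(4,150,80),(20,255,255),40) if 180<x[1][0]<320 and 160<x[1][1]<300])
for n in("side","top"): print(n,"pred cap ctr face home",proj(C[n],np.array([.589,-.143,.063])),"rib top",proj(C[n],np.array([.589,-.143,.085])))
E
```

```text
[([223, 209, 18, 17, 114], [229.9, 219.9]), ([216, 219, 18, 16, 160], [223.3, 227.9]), ([208, 229, 8, 17, 87], [211.7, 237.4])] [([223, 209, 18, 17, 113], [229.8, 219.8]), ([216, 219, 18, 16, 160], [223.3, 227.9]), ([208, 229, 8, 17, 87], [211.7, 237.4])]
side [([277, 190, 17, 20, 188], [284.9, 198.4]), ([241, 270, 27, 26, 543], [254.4, 282.6])]
top [([182, 205, 24, 24, 460], [193.7, 216.4])]
side pred cap ctr face home [285.57678379 197.64841855] rib top [285.84827614 193.16103957]
top pred cap ctr face home [294.63107217 190.63605969] rib top [295.30383874 189.88062538]
```

View pics/g6.png

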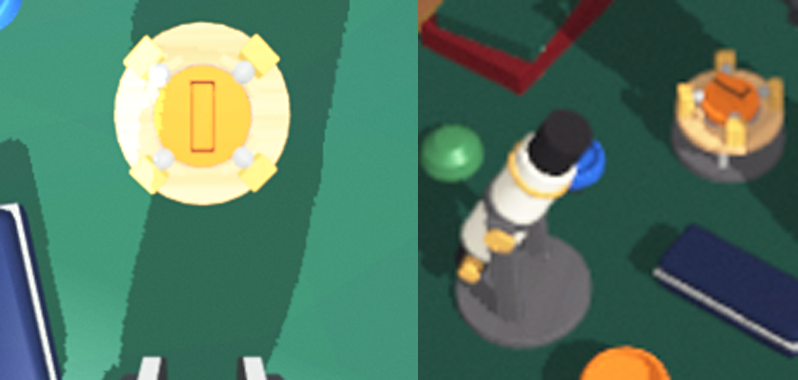

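Cap lies flat at (203,117) with all four balls over its face and the rib up. The telescope's tube pixels are unchanged. Handing in.

```bash
python3 -c "
from plant import robot
print(robot.close_job())"
```

```text
the job is handed in; nothing more can be done
None
```

The orange cap is off the telescope and snapped fully home in the dock, rib up with all four balls over its face. The telescope's tube did not move, and the job was handed in at about 16 s.

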